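Push the tube home in the drilling jig and throw its toggle clamp

TASK

Get the drilling jig ready: with the fingertips, push the long white tube along its channel until it is fully home against the end stop, then push the clamp's handle over past centre so that it snaps shut and its foot presses the tube down. Only push: do not lift or tip the tube, and leave everything else where it is.

Things in the scene. Friction and masses are not known exactly. Their poses are not given: they have to be found in the camera images.
- jig: Drilling jig, fixed: dark steel plate 12 mm thick. Origin on the bench under the plate, on the centre line of its channel, which runs along jig y. Jig frame, mm: plate x -85 to 90, y -140 to 110; two guide rails y -50 to 80, inner faces x +-21.5, 8 wide, top z 24; bright end stop, face y 80, top z 42, 75 wide; clamp stand x -68 to -32, y -5 to 45, solid to z 38, its two cheek plates to z 74.
- jig_stop (a point): Middle of the end stop's face that the tube must meet: jig frame x 0, y +80, z 27 mm.
- tube: Long white rectangular tube, 40 (x) x 160 (y) x 30 (z) mm, 0.2 to 0.4 kg, ends plugged, loose on the jig plate in the channel, 1.5 mm play each side. Origin centre of underside; y along it, towards the stop. It starts 25 to 50 mm short of the stop. Home: its origin is at the jig's origin in jig y, and its near end, where to push, is at jig y -80, outside the rails. Slides at 1 to 4 N.
- clamp (a joint): Angle of the toggle clamp's lever, rad. 0 = open: handle leaning 1.1 rad from upright towards jig -x, arm raised. Grows as the handle is pushed up and over towards jig +x. About 1.1 = shut: handle upright, foot on the tube. Limit 1.18. Over-centre spring, dead centre 0.55, up to 0.35 N m (about 4 N at the handle's end) towards the nearer side: past centre it snaps shut, before it falls back.
- clamp_pivot (a point): Hinge axis of the clamp lever: jig frame x -50, y +20, z 62 mm; axis parallel to jig y.
- clamp_handle (a point): Centre of the handle's round end, 100 mm from the pivot; moves with the lever. Handle: black rubber grip 20 mm thick, reaching 10 mm beyond this point, on a 12 mm rod straight from the pivot. Open, the point is 89 mm from the pivot towards jig -x and 45 mm above it (107 mm above the bench); shut, 100 mm straight above the pivot (162 mm above the bench).
- clamp_lever: The clamp's lever as a whole (arm, foot and handle). Its origin is the pivot; axes as the jig's when open, turning with the lever. On the arm's end, 50 mm from the pivot, is a black rubber foot 18 mm across. Shut, the foot stands on the tube's top at jig x 0, y 20, z 42 mm; open, the arm is raised clear of the tube.
- spare_tube: Bystander: short white painted rectangular tube, 40 x 90 x 30 mm, lying on the bench in front of the jig; origin centre of underside.
- bolt: Bystander: steel hex bolt standing on its head on the jig plate, 22 mm across, 42 mm tall; origin centre of underside.
- angle: Bystander: small white L-shaped bracket on the jig plate, 30 x 45 x 30 mm; origin centre of underside.
- shook: Bystander: steel wire S-hook lying flat on the bench behind the jig, about 120 x 50 mm, 8 mm thick; origin at its middle.
- wrench: Bystander: steel wrench lying flat on the bench to the right of the jig.
- can: Bystander: plain metal can, 80 mm across, 110 mm tall, on the bench to the left of the jig; origin centre of underside.
- tape: Bystander: cardboard ring, 90 mm across, 25 mm tall, lying flat on the bench to the left of the jig; origin centre of underside.
Not all that is in view belongs to the job. What is shaped like the tube but green or purple is not meant.

How it is judged:
By the outcome, as a careful person would: the job done as asked, in the order asked, and still so for the second after the job is handed in, with the robot touching nothing.
It also fails if it takes over 43 s, if anything falls off the work surface, if the arm or the gripper's body presses on something with over 40 N, if the wrist force passes 120 N, or if a joint passes its speed limit or range.

ROBOT

A 6-joint arm with a two-finger parallel gripper is mounted at the origin on the work surface. World frame = base frame: x ahead of the robot, y to its left, z up, the work surface at z = 0. Lengths are in mm, angles in rad, forces in N, time in s.
With the tool pointing down it reaches from about 325 to 875 mm from the base axis. Payload 4.4 kg.
Tool frame: the origin (TCP) lies at the very end of the fingers, on their centre line; the grasp point (between the pads) lies 19 mm behind it (arm.pinch_z is the distance from the TCP to the grasp point, in mm); z points along the fingers, y is the direction in which the jaws open and shut (so a half turn about z gives the same grasp; the last joint's range is limited). The gripper opens to 85 mm and grips with 20 to 120 N. Pads are 22 mm wide; open, the fingers measure 114 mm over their backs; the gripper's body (76 mm by 85 mm) begins 54 mm behind the grasp point. The pads swing forward as they close: fully open they stand 13 mm farther back than shut.
Start: joints at [-0.15, 0.207, 1.542, -0, 1.393, -0.15], TCP at [575.002, -0.012, 231.282] pointing down, gripper open.
Joint ranges: [-2.73, 2.73], [-0.86, 2.22], [0.23, 2.46], [-1.11, 4.25], [0.08, 2.63], [-2.82, 2.82]. Speed limits (rad/s): [2.79, 2.79, 3.14, 3.14, 3.14, 3.14].

INTERFACE

Orientations are given as a 3x3 rotation matrix whose columns are the frame's x, y, z axes.
In Python, from rig import arm gives the robot as it stands. The module is installed in compiled form; this text tells all that it offers.
- The arm moves only by the shell command python3 -m crank 'ROWS'. ROWS is JSON, a list of rows, each an object with "claw": the opening, from -1 (shut) to 1 (fully open), so that 0 is half open; "delta_pos": the shift along the tool's x, y, z in m, a list of three; "turn": the turn about the tool's z in degrees. A call has 1 to 20 rows; each row is the pose to reach, as a shift and turn from the pose commanded when the call began, along the tool's axes at that moment; what a row does not reach only later rows make up. A row lasts 1/12 s, in which the tool goes at most 41.7 mm and 7.16 degrees, less where a joint would pass 70% of its speed; a pose out of reach is approached as far as the arm can. A call with a gripper value outside its range is refused whole. The fingers move at their own pace and stop on an object; the grip force is fixed at half the most. Time passes only in rows, so rows that repeat a pose let the fingers close. It gives the time, the measured TCP pose, the force and the opening at its end, in the units of the state.
- arm.state(): the state, without advancing time (a new reading comes with each control period).
- arm.capture(name): name is "scene" or "side" or "wrist"; returns a dict with "img" (400x640x3 uint8, red, green, blue), "depth" (400x640 float32, mm along the optical axis (not along the pixel's ray), 0 where there is no reading), "vertical_fov" (degrees; the focal length in pixels is half the picture's height over the tangent of half this angle, whatever the lens; pixels are square), "cx", "cy" (the principal point, pixels), "distortion" ([k1, k2, p1, p2, k3] as OpenCV has them; the pictures are not rectified), "extrinsics" (4x4, takes a point from camera to world coordinates). Camera axes: x right, y down, z forward; pixel columns grow to the right and rows downward; lengths in mm; the calibration is good to about 2 mm. A picture is of the moment at which its call begins.
- arm.close_job(): hands the job in, once; it reports no verdict.
Trained networks look in a picture, given as the dict that the camera call returned (one of the last four; its "shot" number tells which), for a name from the list of things; names that differ only in an ending like _2 or _b are one class to them, and where a whole thing is asked for, a point or a joint stands for the part that bears it (a point fixed in the world has none). Each returns a list of dicts, best first, with "conf" (0 to 1); they miss things now and then, are a little off and sometimes report something else, mostly with a low value. They report only what shows in the picture. A call takes as long as a camera call. They do not tell look-alikes from the thing itself.
- arm.cut_out(picture, target): "mask" (400x640 bool, what is visible of it) and "position" ([column, row] in pixels, amid what is visible of it).
The state is a dict: "clock": time; "joints": joint angles; "qd": joint speeds; "joint_torque": joint torques, N m; "eef_pos": TCP position; "eef_rot": TCP orientation; "contact_force": force on the tool from outside, world axes, zero at the start; "ft_torque": the same for the moment, N m; "width": finger opening in mm.
Only numpy, scipy, OpenCV 4.12 (cv2) and the standard library are available. Lean on these libraries where they do the work, as an engineer would, in place of code of your own. Each camera call takes 0.05 s, during which the arm holds its last target.

## Working session

There is one attempt and no reset: what is moved stays moved. The work goes in short steps, Python scripts to look and compute and a shell command to move; the robot and the scene stay as the last step left them, time stands still between calls to the robot, and variables do not carry over. Pictures are saved under pics/ and viewed, and the job is handed in when it is done.

```bash
mkdir -p pics
cat > h.py <<'E'
import numpy as np, cv2
from rig import arm
def K(p):
    f=200/np.tan(np.radians(p["vertical_fov"])/2)
    return np.array([[f,0,p["cx"]],[0,f,p["cy"]],[0,0,1]])
def cloud(p):
    v,u=np.mgrid[0:400,0:640]
    uv=np.stack([u,v],-1).reshape(-1,1,2).astype(np.float64)
    n=cv2.undistortPoints(uv,K(p),np.array(p["distortion"],float)).reshape(400,640,2)
    d=p["depth"].astype(float)
    P=np.concatenate([n*d[...,None],d[...,None]],-1)
    E=np.array(p["extrinsics"]); W=P@E[:3,:3].T+E[:3,3]
    W[d<=0]=np.nan
    return W
def proj(p,X):
    E=np.linalg.inv(np.array(p["extrinsics"])); X=np.atleast_2d(X).astype(float)
    r,_=cv2.Rodrigues(E[:3,:3])
    return cv2.projectPoints(X,r,E[:3,3].copy(),K(p),np.array(p["distortion"],float))[0].reshape(-1,2)
def save(p,n): cv2.imwrite("pics/"+n,cv2.cvtColor(p["img"],cv2.COLOR_RGB2BGR))
E
python3 - <<'E'
from h import *
import pickle
for n in ["scene","side"]:
    p=arm.capture(n); save(p,n+"0.png"); pickle.dump(p,open(n+"0.pkl","wb"))
    for t in ["jig","tube","clamp_lever","spare_tube","angle","bolt","can"]:
        r=arm.cut_out(p,t); W=cloud(p)
        for q in r[:3]: print(n,t,round(q["conf"],2),np.round(q["position"]),np.round(np.nanmedian(W[q["mask"]],0)))
s=arm.state(); print(s["eef_pos"],np.round(s["eef_rot"],3),s["clock"],s["width"])
E
```

```text
scene jig 0.98 [295. 240.] [635. -79.  12.]
scene tube 0.88 [200. 258.] [ 559. -355.   27.]
scene tube 0.88 [293. 190.] [412.  12.  27.]
scene tube 0.66 [381. 225.] [711. 148.  28.]
scene clamp_lever 0.84 [293. 204.] [524. -60.  94.]
scene clamp_lever 0.68 [140. 275.] [ 502. -510.    7.]
scene spare_tube 0.94 [247. 220.] [ 480. -181.   26.]
scene angle 0.46 [326. 241.] [676. -12.  19.]
scene angle 0.41 [287. 200.] [526. -61.  96.]
scene can 0.82 [421. 164.] [582. 410.  77.]
side jig 0.96 [336. 256.] [ 573. -107.   11.]
side tube 0.91 [360. 323.] [ 547. -367.   27.]
side tube 0.89 [350. 203.] [696. 138.  26.]
side tube 0.8 [268. 240.] [397. -23.  27.]
side clamp_lever 0.7 [316. 227.] [544. -64.  93.]
side clamp_lever 0.65 [348. 251.] [ 607. -134.   39.]
side spare_tube 0.74 [303. 276.] [ 462. -199.   27.]
side angle 0.63 [353. 231.] [672. -11.  15.]
side angle 0.39 [338. 254.] [ 575. -106.   11.]
side bolt 0.63 [377. 260.] [ 677. -172.   20.]
side can 0.64 [289. 160.] [555. 400.  65.]
[ 5.75018159e+02 -2.58279410e-02  2.31324586e+02] [[-0.  1.  0.]
 [ 1.  0. -0.]
 [-0.  0. -1.]] 0.8 85.52252158710813
```

View pics/scene0.png

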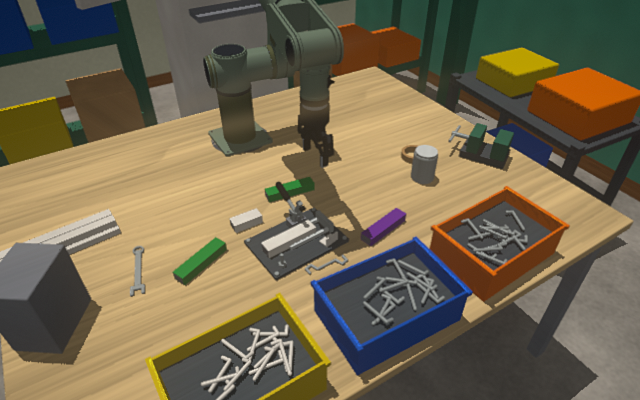

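View pics/side0.png

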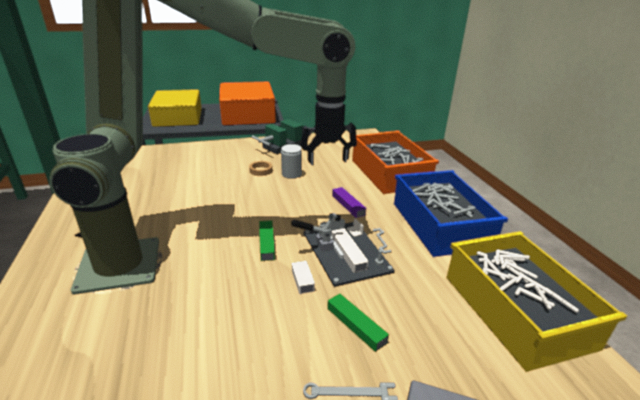

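The scene picture has the white tube in the jig at about (292,237). Possible mix-ups are the short white spare at (247,220), green bars at (200,258) and (290,188), and a purple bar at (384,225). I choose the white one in the jig and check it in a crop.

Run:
```python
from h import *
import pickle
for n,(a,b,c,d) in {"scene":(230,170,360,280),"side":(280,190,410,290)}.items():
    p=pickle.load(open(n+"0.pkl","rb"))
    im=cv2.cvtColor(p["img"],cv2.COLOR_RGB2BGR)[b:d,a:c]
    cv2.imwrite(f"pics/{n}0c.png",cv2.resize(im,None,fx=5,fy=5,interpolation=cv2.INTER_CUBIC))
# white tube top in both
for n in ["scene","side"]:
    p=pickle.load(open(n+"0.pkl","rb")); W=cloud(p); im=p["img"].astype(int)
    box=(abs(W[...,0]-600)<200)&(abs(W[...,1]+90)<200)
    m=box&(W[...,2]>8)&(W[...,2]<17)&(im.max(-1)<120)
    pts=W[m][:,:2].astype(np.float32); print(n,m.sum(),cv2.minAreaRect(pts), np.nanmedian(W[m][:,2]))
    m=box&(W[...,2]>36)&(W[...,2]<50)&(im.min(-1)>120)
    l=cv2.connectedComponentsWithStats(m.astype(np.uint8))
    for i in range(1,l[0]):
        if l[2][i,4]>30:
            q=W[l[1]==i]; print(' white',l[3][i],cv2.minAreaRect(q[:,:2].astype(np.float32)),np.median(q[:,2]))
```

```text
scene 2291 ((583.490234375, -95.49806213378906), (357.03936767578125, 377.9818115234375), 5.08819580078125) 11.481343572848232
 white [287.47495362 235.59183673] ((612.2678833007812, -108.77531433105469), (45.13047790527344, 162.1483917236328), 6.747904300689697) 41.302707947408976
side 1846 ((575.4075927734375, -64.6634521484375), (346.3442687988281, 309.600341796875), 6.053588390350342) 10.129481862275611
 white [349.63307985 246.89923954] ((610.4043579101562, -112.106689453125), (41.93594741821289, 159.0590362548828), 5.351245403289795) 39.846508017014514
```

View pics/scene0c.png

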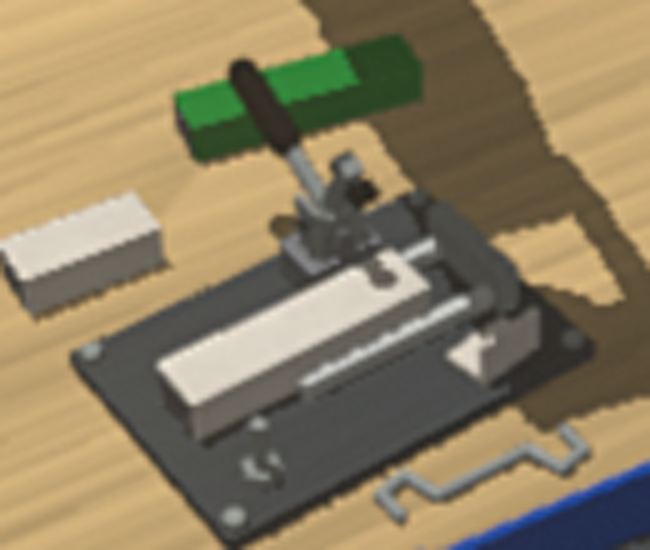

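View pics/side0c.png

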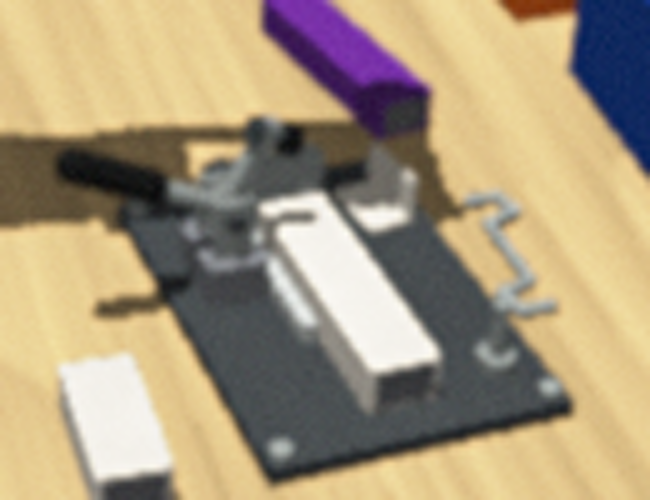

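The crops confirm it: the white tube in the channel, stop at the far (world +y) end, handle leaning to world -x. Next: wrist view and a jig fit.

Run:
```python
from h import *
import pickle
p=arm.capture("wrist"); save(p,"wrist0.png"); pickle.dump(p,open("wrist0.pkl","wb"))
for t in ["jig","tube","clamp_lever"]:
    for q in arm.cut_out(p,t)[:3]: print(t,q["conf"],q["position"])
def R(a): return np.array([[np.cos(a),-np.sin(a)],[np.sin(a),np.cos(a)]])
for n in ["scene","side","wrist"]:
    p=pickle.load(open(n+"0.pkl","rb")); W=cloud(p); im=p["img"].astype(int)
    box=(abs(W[...,0]-612)<130)&(abs(W[...,1]+90)<170)&(im.max(-1)<130)&(W[...,2]<18)&(im.max(-1)-im.min(-1)<25)
    l=cv2.connectedComponentsWithStats(box.astype(np.uint8),connectivity=4)
    i=1+np.argmax(l[2][1:,4]); q=W[l[1]==i]
    print(n,len(q),cv2.minAreaRect(q[:,:2].astype(np.float32)),np.median(q[:,2]))
```

```text
jig 0.57 [330.2, 221.5]
jig 0.25 [399.4, 177.9]
tube 0.81 [353.8, 262.0]
tube 0.67 [451.2, 202.9]
tube 0.57 [448.1, 47.3]
clamp_lever 0.73 [282.3, 239.7]
scene 2145 ((614.0856323242188, -83.02642822265625), (179.22268676757812, 259.3320007324219), 4.903857707977295) 11.196818799508492
side 2050 ((615.6810913085938, -80.44107055664062), (186.00363159179688, 273.5711975097656), 4.93043851852417) 9.909910554802309
wrist 11432 ((611.7638549804688, -86.69223022460938), (174.88162231445312, 249.7289276123047), 5.184823513031006) 13.384335278563611
```

View pics/wrist0.png

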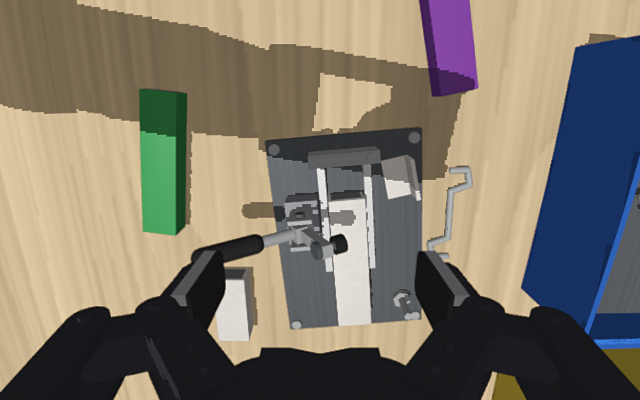

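```bash
cat >> h.py <<'E'
a=np.radians(5.18); O=np.array([607.9,-72.0]); Rj=np.array([[np.cos(a),-np.sin(a)],[np.sin(a),np.cos(a)]])
def toj(X): X=np.array(X,float).copy(); X[...,:2]=(X[...,:2]-O)@Rj; return X
def tow(X): X=np.array(X,float).copy(); X[...,:2]=X[...,:2]@Rj.T+O; return X
E
python3 - <<'E'
from h import *
import pickle
p=pickle.load(open("wrist0.pkl","rb")); J=toj(cloud(p)); im=p["img"].astype(int)
E=np.array(p["extrinsics"]); print("cam",E[:3,3])
def st(n,m):
    q=J[m]; print(n,m.sum(),np.round(np.percentile(q,[1,50,99],axis=0),1).tolist())
x,y,z=J[...,0],J[...,1],J[...,2]
st("tubetop",(abs(x)<30)&(y>-150)&(y<75)&(z>36)&(z<48)&(im.min(-1)>140))
st("stop",(abs(x)<45)&(y>70)&(y<105)&(z>36)&(z<48))
st("handle",(x<-75)&(x>-175)&(abs(y-20)<30)&(z>60)&(z<130))
st("stand",(x<-25)&(x>-75)&(y>-15)&(y<55)&(z>70)&(z<80))
st("foot",(x>-45)&(x<20)&(abs(y-20)<20)&(z>60)&(z<150))
E
```

```text
cam [575.63922399  72.47308528 375.2470741 ]
tubetop 3759 [[-19.8, -115.0, 41.8], [1.8, -40.4, 43.4], [19.2, 41.7, 45.0]]
stop 1019 [[-36.4, 79.7, 37.1], [0.1, 87.4, 43.4], [36.8, 93.6, 47.8]]
handle 1229 [[-144.5, 11.6, 80.1], [-104.9, 24.4, 99.5], [-76.1, 30.0, 117.2]]
stand 635 [[-73.5, 3.6, 70.1], [-54.2, 23.4, 75.3], [-38.2, 35.8, 79.8]]
foot 1009 [[-44.8, 11.2, 64.3], [-29.0, 24.1, 107.3], [-6.5, 35.7, 119.1]]
```

```bash
python3 -m crank '[{"claw":-1,"delta_pos":[-0.04,0.008,0],"turn":-5.2},{"claw":-1,"delta_pos":[-0.08,0.016,0],"turn":-5.2},{"claw":-1,"delta_pos":[-0.12,0.025,0],"turn":-5.2},{"claw":-1,"delta_pos":[-0.16,0.033,0],"turn":-5.2},{"claw":-1,"delta_pos":[-0.2,0.042,0],"turn":-5.2},{"claw":-1,"delta_pos":[-0.2214,0.0464,0],"turn":-5.2},{"claw":-1,"delta_pos":[-0.2214,0.0464,0],"turn":-5.2},{"claw":-1,"delta_pos":[-0.2214,0.0464,0],"turn":-5.2},{"claw":-1,"delta_pos":[-0.2214,0.0464,0.04],"turn":-5.2},{"claw":-1,"delta_pos":[-0.2214,0.0464,0.08],"turn":-5.2},{"claw":-1,"delta_pos":[-0.2214,0.0464,0.12],"turn":-5.2},{"claw":-1,"delta_pos":[-0.2214,0.0464,0.15],"turn":-5.2},{"claw":-1,"delta_pos":[-0.2214,0.0464,0.15],"turn":-5.2},{"claw":-1,"delta_pos":[-0.2214,0.0464,0.15],"turn":-5.2}]'
python3 - <<'E'
from h import *
s=arm.state(); print(s["clock"],s["eef_pos"],toj(s["eef_pos"]),np.round(s["eef_rot"],3),s["width"],s["contact_force"])
p=arm.capture("wrist"); save(p,"wrist1.png")
E
```

```text
clock: 2.17
eef_pos: [619.7, -219.0, 79.3]
eef_rot: [[-0.092, 0.996, -0.005], [0.996, 0.092, 0.003], [0.003, -0.005, -1.0]]
contact_force: [-0.3, -0.7, 0.7]
width: 0.3
2.1667 [ 619.73557037 -218.9614023    79.27683644] [  -1.48116859 -147.42978204   79.27683644] [[-0.092  0.996 -0.005]
 [ 0.996  0.092  0.003]
 [ 0.003 -0.005 -1.   ]] 0.2694109423951021 [-0.34203589 -0.74398947  0.74273911]
```

View pics/wrist1.png

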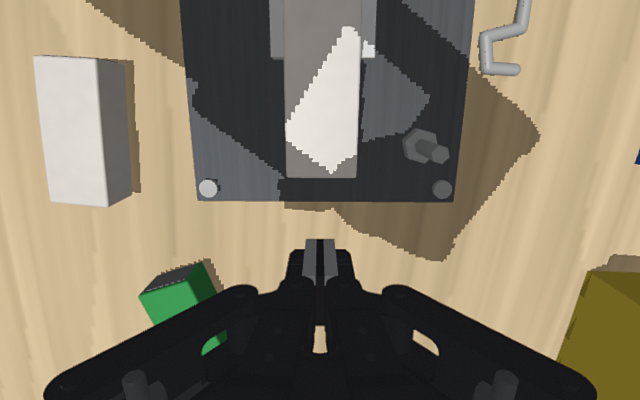

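The wrist view shows the closed fingertips (320,245) in line with the tube's near end (321,175), bolt clear at (425,148). Next: descend and push.

```bash
python3 -m crank '[{"claw":-1,"delta_pos":[0,0,0.03],"turn":0},{"claw":-1,"delta_pos":[0,0,0.055],"turn":0},{"claw":-1,"delta_pos":[0,0,0.055],"turn":0},{"claw":-1,"delta_pos":[0,0,0.055],"turn":0},{"claw":-1,"delta_pos":[0.01,0,0.055],"turn":0},{"claw":-1,"delta_pos":[0.015,0,0.055],"turn":0},{"claw":-1,"delta_pos":[0.019,0,0.055],"turn":0},{"claw":-1,"delta_pos":[0.022,0,0.055],"turn":0},{"claw":-1,"delta_pos":[0.025,0,0.055],"turn":0},{"claw":-1,"delta_pos":[0.028,0,0.055],"turn":0},{"claw":-1,"delta_pos":[0.031,0,0.055],"turn":0},{"claw":-1,"delta_pos":[0.034,0,0.055],"turn":0},{"claw":-1,"delta_pos":[0.037,0,0.055],"turn":0},{"claw":-1,"delta_pos":[0.04,0,0.055],"turn":0},{"claw":-1,"delta_pos":[0.043,0,0.055],"turn":0},{"claw":-1,"delta_pos":[0.046,0,0.055],"turn":0},{"claw":-1,"delta_pos":[0.049,0,0.055],"turn":0},{"claw":-1,"delta_pos":[0.049,0,0.055],"turn":0}]'
python3 - <<'E'
from h import *
s=arm.state(); print(toj(s["eef_pos"]))
p=arm.capture("wrist"); save(p,"wrist2.png")
J=toj(cloud(p)); im=p["img"].astype(int);x,y,z=J[...,0],J[...,1],J[...,2]
m=(abs(x)<30)&(y>-150)&(y<95)&(z>36)&(z<48)&(im.min(-1)>70)
print(np.percentile(J[m],[1,50,99],axis=0))
E
```

```text
clock: 3.72
eef_pos: [616.9, -171.8, 26.2]
eef_rot: [[-0.091, 0.996, -0.0], [0.996, 0.091, 0.001], [0.001, -0.0, -1.0]]
contact_force: [1.2, -0.7, 0.8]
width: -0.2
[-5.34865661e-02 -1.00187647e+02  2.61592559e+01]
[[-20.85615189 -87.76130669  41.76304905]
 [ -1.36481789 -34.48918415  43.32329381]
 [ 18.00839146   6.06389635  44.90044731]]
```

View pics/wrist2.png

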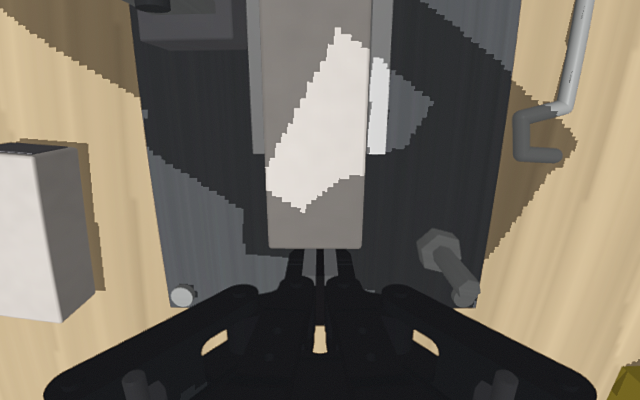

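The tube's near end (315,248) is in contact with the fingertips, at jig y about -89. Continue slowly towards the stop.

```bash
python3 -m crank '[{"claw":-1,"delta_pos":[0.002,0,0],"turn":0},{"claw":-1,"delta_pos":[0.004,0,0],"turn":0},{"claw":-1,"delta_pos":[0.006,0,0],"turn":0},{"claw":-1,"delta_pos":[0.008,0,0],"turn":0},{"claw":-1,"delta_pos":[0.008,0,0],"turn":0}]'
python3 -m crank '[{"claw":-1,"delta_pos":[0.001,0,0],"turn":0},{"claw":-1,"delta_pos":[0.002,0,0],"turn":0},{"claw":-1,"delta_pos":[0.002,0,0],"turn":0}]'
```

```text
clock: 4.18
eef_pos: [615.9, -163.8, 25.9]
eef_rot: [[-0.091, 0.996, -0.001], [0.996, 0.091, 0.001], [0.001, -0.001, -1.0]]
contact_force: [-0.3, -1.5, 0.3]
width: -0.4
clock: 4.43
eef_pos: [616.1, -163.5, 26.2]
eef_rot: [[-0.091, 0.996, 0.0], [0.996, 0.091, -0.002], [-0.002, 0.0, -1.0]]
contact_force: [1.2, -5.2, -1.7]
width: 0.1
```

```bash
python3 -m crank '[{"claw":-1,"delta_pos":[0.001,0,0],"turn":0},{"claw":-1,"delta_pos":[0.002,0,0],"turn":0},{"claw":-1,"delta_pos":[0.002,0,0],"turn":0},{"claw":-1,"delta_pos":[0.002,0,0],"turn":0}]'
python3 - <<'E'
from h import *
s=arm.state(); print(toj(s["eef_pos"]),s["contact_force"])
E
```

```text
clock: 4.77
eef_pos: [616.3, -163.4, 26.7]
eef_rot: [[-0.091, 0.996, 0.001], [0.996, 0.091, -0.004], [-0.005, 0.001, -1.0]]
contact_force: [1.0, -8.1, -0.7]
width: -0.0
[  0.13484601 -91.78203738  26.68375945] [ 1.00409783 -8.12557644 -0.69409882]
```

```bash
python3 -m crank '[{"claw":-1,"delta_pos":[0.002,0,0],"turn":0},{"claw":-1,"delta_pos":[0.004,0,0],"turn":0},{"claw":-1,"delta_pos":[0.004,0,0],"turn":0},{"claw":-1,"delta_pos":[0.004,0,0],"turn":0}]'
python3 - <<'E'
from h import *
s=arm.state(); print(toj(s["eef_pos"]),s["contact_force"])
p=arm.capture("side"); save(p,"side3.png")
J=toj(cloud(p)); im=p["img"]
c=cv2.cvtColor(im,cv2.COLOR_RGB2BGR)[190:290,280:410]
cv2.imwrite("pics/side3c.png",cv2.resize(c,None,fx=5,fy=5,interpolation=cv2.INTER_CUBIC))
E
```

```text
clock: 5.1
eef_pos: [616.9, -163.3, 27.7]
eef_rot: [[-0.091, 0.996, 0.004], [0.996, 0.091, -0.011], [-0.011, 0.003, -1.0]]
contact_force: [1.0, -17.7, -2.0]
width: -0.3
[  0.7527295  -91.78863618  27.72005569] [  0.97573937 -17.7039008   -2.01253248]
```

View pics/side3c.png

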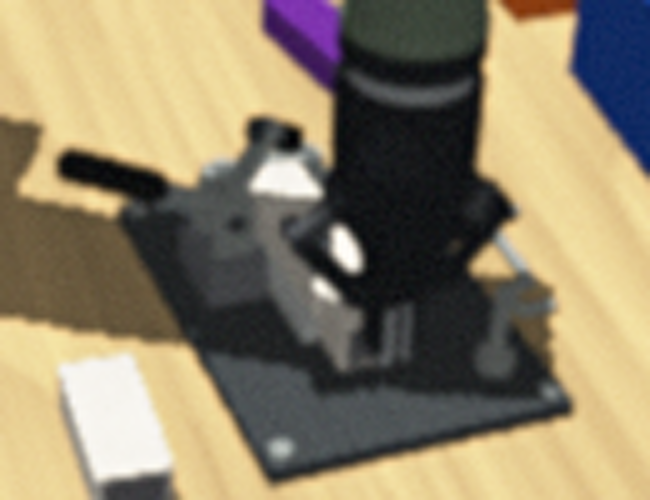

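The tube is stalled at TCP jig y -91.8 while the force rises to 18 N, well above the 1–4 N sliding force, so it is home. Backing off straight, then up.

```bash
python3 -m crank '[{"claw":-1,"delta_pos":[-0.006,0,0],"turn":0},{"claw":-1,"delta_pos":[-0.015,0,0],"turn":0},{"claw":-1,"delta_pos":[-0.03,0,0],"turn":0},{"claw":-1,"delta_pos":[-0.03,0,0],"turn":0},{"claw":-1,"delta_pos":[-0.03,0,-0.04],"turn":0},{"claw":-1,"delta_pos":[-0.03,0,-0.08],"turn":0},{"claw":-1,"delta_pos":[-0.03,0,-0.12],"turn":0},{"claw":-1,"delta_pos":[-0.03,0,-0.16],"turn":0},{"claw":-1,"delta_pos":[-0.03,0,-0.18],"turn":0},{"claw":-1,"delta_pos":[-0.03,0,-0.18],"turn":0},{"claw":-1,"delta_pos":[-0.03,0,-0.18],"turn":0}]'
python3 - <<'E'
from h import *
s=arm.state(); print(toj(s["eef_pos"]),s["contact_force"],s["joints"])
p=arm.capture("wrist"); save(p,"wrist4.png")
J=toj(cloud(p)); im=p["img"].astype(int);x,y,z=J[...,0],J[...,1],J[...,2]
m=(abs(x)<30)&(y>-150)&(y<95)&(z>36)&(z<48)&(im.min(-1)>70)
print(np.percentile(J[m],[1,50,99],axis=0))
t=tow([-172,20,87]); print(t, (t-s["eef_pos"])@s["eef_rot"])
E
```

```text
clock: 6.07
eef_pos: [619.2, -186.5, 208.4]
eef_rot: [[-0.091, 0.996, 0.004], [0.996, 0.091, -0.001], [-0.001, 0.003, -1.0]]
contact_force: [-0.5, -0.1, -0.8]
width: -0.0
[   0.94199495 -115.09724179  208.38835386] [-0.47484859 -0.11997083 -0.80378384] [-4.26572119e-01  3.71556519e-01  1.37975223e+00  5.85450927e-04
  1.38667943e+00 -5.17757538e-01]
[[-20.59059989 -79.67711445  41.27867743]
 [  0.39055834 -18.90258157  43.31295427]
 [ 18.65910258  39.58583655  45.00440643]]
[434.79675345 -67.61069112  87.        ] [ 135.36860526 -173.26476202  120.62335496]
```

View pics/wrist4.png

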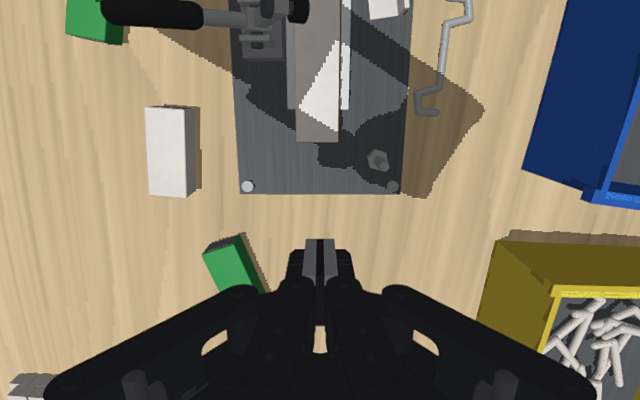

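The wrist view shows the near end at (318,141), measured jig y -79.7, so the tube is home. Going high to the outside of the handle, turning the tool 90°.

```bash
python3 -m crank '[{"claw":-1,"delta_pos":[0.017,-0.022,0],"turn":7},{"claw":-1,"delta_pos":[0.034,-0.043,0],"turn":14},{"claw":-1,"delta_pos":[0.051,-0.065,0],"turn":21},{"claw":-1,"delta_pos":[0.068,-0.087,0],"turn":28},{"claw":-1,"delta_pos":[0.085,-0.108,0],"turn":35},{"claw":-1,"delta_pos":[0.102,-0.13,0],"turn":42},{"claw":-1,"delta_pos":[0.118,-0.152,0],"turn":49},{"claw":-1,"delta_pos":[0.135,-0.173,0],"turn":56},{"claw":-1,"delta_pos":[0.135,-0.173,0],"turn":63},{"claw":-1,"delta_pos":[0.135,-0.173,0],"turn":70},{"claw":-1,"delta_pos":[0.135,-0.173,0],"turn":77},{"claw":-1,"delta_pos":[0.135,-0.173,0],"turn":84},{"claw":-1,"delta_pos":[0.135,-0.173,0],"turn":90},{"claw":-1,"delta_pos":[0.135,-0.173,0],"turn":90},{"claw":-1,"delta_pos":[0.135,-0.173,0],"turn":90}]'
python3 - <<'E'
from h import *
s=arm.state(); print(toj(s["eef_pos"]),s["contact_force"],s["joints"])
p=arm.capture("wrist"); save(p,"wrist5.png")
J=toj(cloud(p)); x,y,z=J[...,0],J[...,1],J[...,2]
m=(x<-100)&(x>-175)&(abs(y-20)<25)&(z>60)&(z<130); q=J[m]
print(m.sum(),np.percentile(q,[0.5,1,50,99,99.5],axis=0))
t=tow([-172,20,87]); print((t-s["eef_pos"])@s["eef_rot"])
E
```

```text
clock: 7.37
eef_pos: [432.3, -67.2, 204.2]
eef_rot: [[0.996, 0.093, -0.004], [0.093, -0.996, 0.002], [-0.004, -0.002, -1.0]]
contact_force: [0.4, -0.7, -0.2]
width: 0.0
[-174.45354866   20.67260371  204.20500723] [ 0.42010533 -0.74452981 -0.22404539] [-3.52619240e-01 -6.51612097e-02  1.88976968e+00  2.13320723e-04
  1.32157068e+00  1.12464715e+00]
1747 [[-147.13705429    9.87855071   94.49088623]
 [-146.64256305    9.93652813   95.48395972]
 [-123.24278935   19.70442089  109.54475108]
 [-100.52009632   29.41036095  118.90981461]
 [-100.5029908    29.50209499  119.21643573]]
[  2.92594758   0.9339039  117.19237463]
```

View pics/wrist5.png

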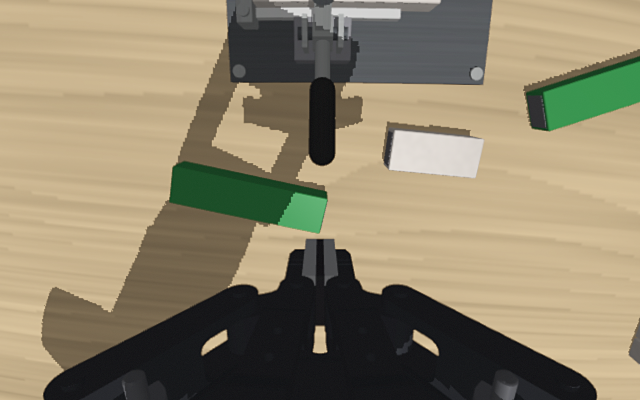

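Handle seen end-on below (322,160), centred at jig y 19.7, end at jig x about -148; fingertips (320,245) aligned. Descend beside it.

```bash
python3 -m crank '[{"claw":-1,"delta_pos":[0,0.0005,0.03],"turn":0},{"claw":-1,"delta_pos":[0,0.0005,0.06],"turn":0},{"claw":-1,"delta_pos":[0,0.0005,0.09],"turn":0},{"claw":-1,"delta_pos":[0,0.0005,0.117],"turn":0},{"claw":-1,"delta_pos":[0,0.0005,0.117],"turn":0},{"claw":-1,"delta_pos":[0,0.0005,0.117],"turn":0},{"claw":-1,"delta_pos":[0,0.0005,0.117],"turn":0}]'
python3 - <<'E'
from h import *
s=arm.state(); print(toj(s["eef_pos"]),s["contact_force"])
p=arm.capture("wrist"); save(p,"wrist6.png")
E
```

```text
clock: 8.0
eef_pos: [434.6, -68.6, 90.3]
eef_rot: [[0.996, 0.091, 0.001], [0.091, -0.996, -0.0], [0.001, 0.001, -1.0]]
contact_force: [1.1, -0.0, 0.5]
width: -0.2
[-172.25114867   19.04119797   90.2841238 ] [ 1.06389495 -0.02302873  0.51246325]
```

View pics/wrist6.png

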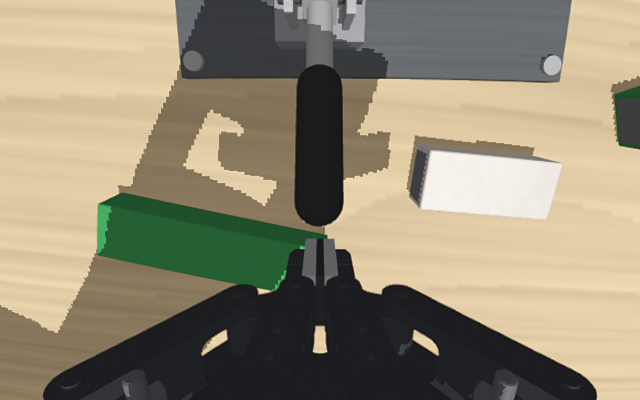

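Fingertip (320,240) lies directly outside the handle's end (320,225). First part of the arc.

```bash
python3 -m crank '[{"claw":-1,"delta_pos":[0.005,0,0.002],"turn":0},{"claw":-1,"delta_pos":[0.01,0,0.002],"turn":0},{"claw":-1,"delta_pos":[0.013,0,0.002],"turn":0},{"claw":-1,"delta_pos":[0.0157,0,0.001],"turn":0},{"claw":-1,"delta_pos":[0.018,0,-0.003],"turn":0},{"claw":-1,"delta_pos":[0.0207,0,-0.007],"turn":0},{"claw":-1,"delta_pos":[0.0236,0,-0.011],"turn":0},{"claw":-1,"delta_pos":[0.0265,0,-0.015],"turn":0},{"claw":-1,"delta_pos":[0.0298,0,-0.019],"turn":0},{"claw":-1,"delta_pos":[0.0331,0,-0.0227],"turn":0},{"claw":-1,"delta_pos":[0.0331,0,-0.0227],"turn":0}]'
python3 - <<'E'
from h import *
s=arm.state(); print(toj(s["eef_pos"]),s["contact_force"])
p=arm.capture("wrist"); save(p,"wrist7.png")
p=arm.capture("side"); c=cv2.cvtColor(p["img"],cv2.COLOR_RGB2BGR)[170:290,250:410]
cv2.imwrite("pics/side7c.png",cv2.resize(c,None,fx=4,fy=4,interpolation=cv2.INTER_CUBIC))
E
```

```text
clock: 8.97
eef_pos: [461.3, -66.0, 112.0]
eef_rot: [[0.996, 0.092, -0.014], [0.092, -0.996, -0.001], [-0.014, 0.0, -1.0]]
contact_force: [-17.4, -4.2, 10.9]
width: 0.1
[-145.41347636   19.24363912  111.99860556] [-17.44618584  -4.23756286  10.94041646]
```

View pics/wrist7.png

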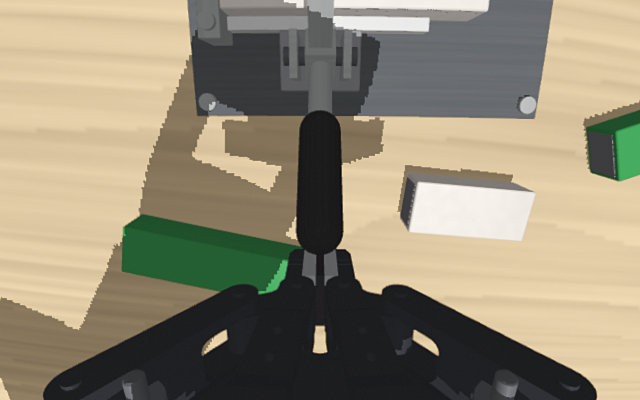

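View pics/side7c.png

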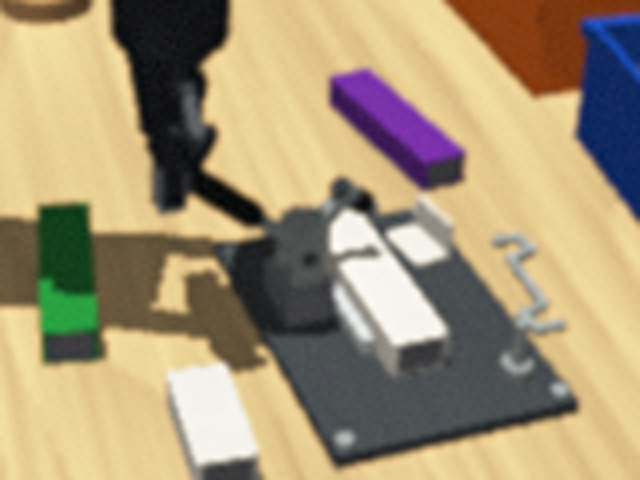

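The handle is turning (θ about 0.27, handle end at (320,250) against the fingertip). Friction pulls partly along the handle, so I rise slightly faster over the rest, past dead centre.

```bash
python3 -m crank '[{"claw":-1,"delta_pos":[0,0,-0.004],"turn":0},{"claw":-1,"delta_pos":[0.0036,0,-0.008],"turn":0},{"claw":-1,"delta_pos":[0.0073,0,-0.012],"turn":0},{"claw":-1,"delta_pos":[0.011,0,-0.0155],"turn":0},{"claw":-1,"delta_pos":[0.0152,0,-0.019],"turn":0},{"claw":-1,"delta_pos":[0.0195,0,-0.0225],"turn":0},{"claw":-1,"delta_pos":[0.0238,0,-0.025],"turn":0},{"claw":-1,"delta_pos":[0.0238,0,-0.025],"turn":0}]'
python3 - <<'E'
from h import *
s=arm.state(); print(toj(s["eef_pos"]),s["contact_force"])
p=arm.capture("wrist"); save(p,"wrist8.png")
p=arm.capture("side"); c=cv2.cvtColor(p["img"],cv2.COLOR_RGB2BGR)[170:290,250:410]
cv2.imwrite("pics/side8c.png",cv2.resize(c,None,fx=4,fy=4,interpolation=cv2.INTER_CUBIC))
E
```

```text
clock: 9.73
eef_pos: [492.8, -63.4, 138.3]
eef_rot: [[0.996, 0.091, 0.004], [0.091, -0.996, -0.001], [0.004, 0.001, -1.0]]
contact_force: [1.1, 0.9, 0.2]
width: 0.5
[-113.82639151   18.94152671  138.29512123] [1.12492718 0.90996139 0.1578535 ]
```

View pics/side8c.png

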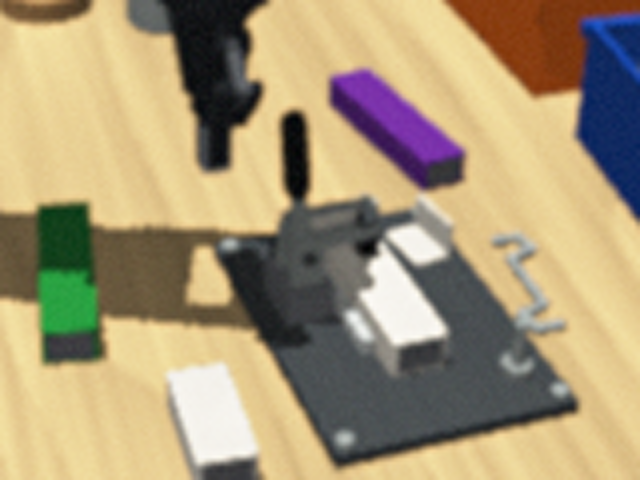

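View pics/wrist8.png

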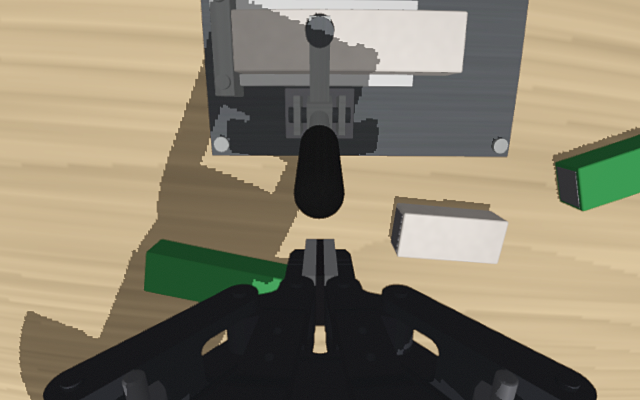

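It snapped shut: handle upright in the side view (295,150), foot on the tube in the wrist view (320,30), no force on the tool. Retreat and check.

```bash
python3 -m crank '[{"claw":-1,"delta_pos":[-0.02,0,0],"turn":0},{"claw":-1,"delta_pos":[-0.03,0,-0.03],"turn":0},{"claw":-1,"delta_pos":[-0.03,0,-0.06],"turn":0},{"claw":-1,"delta_pos":[-0.03,0,-0.09],"turn":0},{"claw":-1,"delta_pos":[-0.03,0,-0.12],"turn":0},{"claw":-1,"delta_pos":[-0.03,0,-0.12],"turn":0},{"claw":-1,"delta_pos":[-0.03,0,-0.12],"turn":0},{"claw":-1,"delta_pos":[-0.03,0,-0.12],"turn":0}]'
python3 - <<'E'
from h import *
s=arm.state(); print(toj(s["eef_pos"]),s["contact_force"])
p=arm.capture("wrist"); save(p,"wrist9.png")
J=toj(cloud(p)); im=p["img"].astype(int);x,y,z=J[...,0],J[...,1],J[...,2]
def st(n,m): print(n,m.sum(),np.round(np.percentile(J[m],[1,50,99],axis=0),1).tolist())
st("tubetop",(abs(x)<30)&(y>-150)&(y<79)&(z>38)&(z<48)&(im.min(-1)>80))
st("stop",(abs(x)<45)&(y>70)&(y<105)&(z>38)&(z<48)&(im.min(-1)<130))
st("handle",(x<-20)&(x>-120)&(abs(y-20)<30)&(z>100)&(z<180))
st("arm",(x>-30)&(x<15)&(abs(y-20)<12)&(z>50)&(z<120))
for t in ["spare_tube","bolt","angle","shook"]:
    for q in arm.cut_out(p,t)[:1]: print(t,q["conf"],q["position"],np.nanmedian(cloud(p)[q["mask"]],0))
p=arm.capture("side"); c=cv2.cvtColor(p["img"],cv2.COLOR_RGB2BGR)[170:290,250:410]
cv2.imwrite("pics/side9c.png",cv2.resize(c,None,fx=4,fy=4,interpolation=cv2.INTER_CUBIC))
E
```

```text
clock: 10.5
eef_pos: [460.0, -65.7, 256.2]
eef_rot: [[0.996, 0.091, -0.001], [0.091, -0.996, 0.0], [-0.001, -0.0, -1.0]]
contact_force: [0.0, -0.1, -0.6]
width: 0.0
[-146.70360387   19.65481795  256.22340131] [ 0.03530652 -0.09774432 -0.60286012]
tubetop 6169 [[-21.1, -78.7, 40.9], [-1.5, -7.1, 43.2], [17.9, 77.5, 45.2]]
stop 1274 [[-36.7, 70.3, 40.2], [-4.4, 82.9, 43.2], [22.5, 93.2, 47.6]]
handle 798 [[-59.7, 10.5, 120.9], [-51.2, 19.8, 170.0], [-41.0, 29.2, 173.8]]
arm 600 [[-26.1, 11.1, 52.2], [-6.9, 19.8, 69.3], [6.8, 27.6, 74.5]]
spare_tube 0.62 [417.6, 169.1] [ 466.49411487 -175.85068516   31.22000741]
```

View pics/wrist9.png

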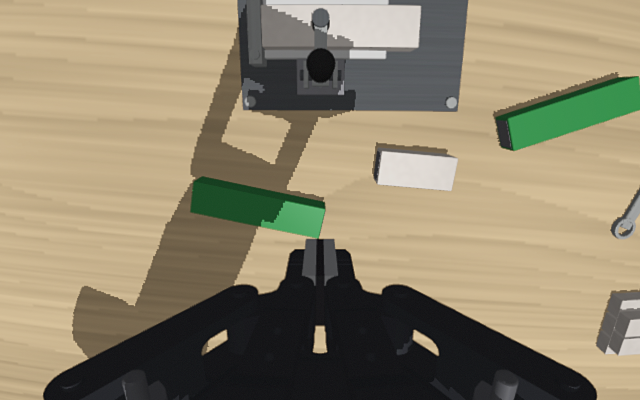

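View pics/side9c.png

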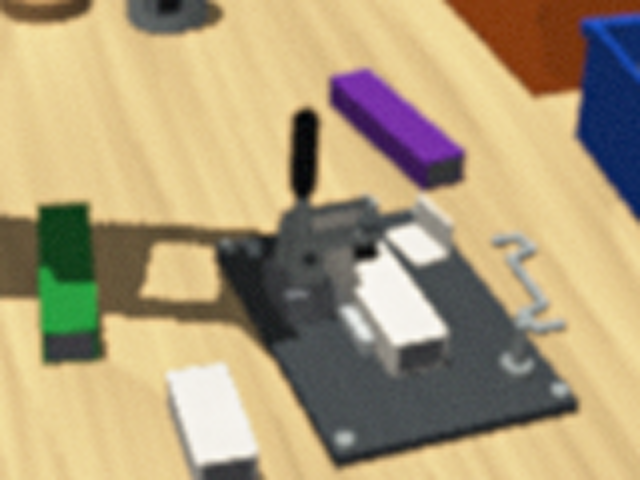

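Run:
```python
from h import *
p=arm.capture("wrist"); J=toj(cloud(p)); im=p["img"].astype(int);x,y,z=J[...,0],J[...,1],J[...,2]
m=(abs(x+4)<12)&(z>36)&(z<50)&(y>60)&(y<100)
for lo in range(68,96,2):
    k=m&(y>=lo)&(y<lo+2); print(lo,k.sum(),np.round(im[k].mean(),0) if k.any() else None, end=' | ')
k=(abs(x)<15)&(z>38)&(z<48)&(y<-60)&(im.min(-1)>80); print(np.percentile(y[k],[0,1,5]))
c=cv2.cvtColor(p["img"],cv2.COLOR_RGB2BGR)[0:110,230:430]
cv2.imwrite("pics/w10c.png",cv2.resize(c,None,fx=4,fy=4,interpolation=cv2.INTER_CUBIC))
```

```text
68 48 121.0 | 70 55 121.0 | 72 49 121.0 | 74 53 121.0 | 76 46 123.0 | 78 47 97.0 | 80 51 90.0 | 82 52 91.0 | 84 50 92.0 | 86 52 92.0 | 88 51 91.0 | 90 46 89.0 | 92 35 79.0 | 94 0 None | [-82.1967726  -80.46233789 -79.40456422]
```

View pics/w10c.png

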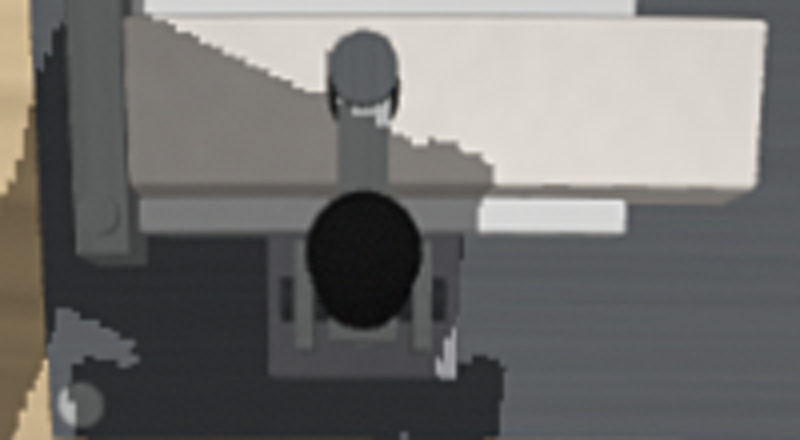

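The crop shows no gap between the tube's far end and the stop (column 125), with the foot on the tube at (362,75). Handing in.

```bash
python3 -c "
from rig import arm
print(arm.state()['contact_force']); arm.close_job()"
```

```text
[ 0.32650818 -1.03582054 -0.0107235 ]
the job is handed in; nothing more can be done
```

The drilling jig is ready and the job is handed in, at about 10.7 s on the robot's clock.

- **Tube:** I pushed it with the closed fingertips until it stalled against the stop, and the force rose to about 18 N, far above its sliding force. The last wrist picture shows no visible gap at the stop, and the near end measures at about jig y -80.
- **Clamp:** I pushed the handle up and over past dead centre and it snapped shut. Afterwards its end measured at jig x about -50.5, which is upright. The foot stands on the tube.
- **Robot:** It had backed well clear of everything, with only about 1 N of sensor noise on the tool.

No check disagreed, but two were incomplete. The final detector run found the spare tube and returned nothing for the bolt, angle bracket and S-hook. I checked those three only by eye in the last side picture, where they appear undisturbed. I did not check the wrench, can and tape at the end; my path did not go near them.

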